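Clip the slide box to the bench anchor

ROBOT

A 6-joint arm with a two-finger parallel gripper is mounted at the origin on a cart in front of the work surface, level with it; the furniture and walls round the work are solid. World frame = base frame: x ahead of the robot, y to its left, z up, the work surface at z = 0. Lengths are in m, angles in rad, forces in N, time in s.
With the tool pointing down it reaches from about 0.4 to 0.925 m from the base axis. Payload 12.5 kg.
Tool frame: the origin (TCP) lies midway between the tips of the shut fingers; the grasp point (between the pads) lies ctrl.tcp_to_grasp behind it (ctrl.tcp_to_grasp is the distance from the TCP to the grasp point, in m); z points along the fingers, y is the line along which they close (so a half turn about z gives the same grasp; the last joint's range is limited). The gripper opens to 95 mm and grips with 3 to 60 N. Pads are 20 mm wide; open, the fingers measure 119 mm over their backs; the gripper's body (75 mm by 180 mm) begins 59 mm behind the grasp point.
Start: joints at [1.207, 0.491, 1.559, -0, 1.092, -0.106], TCP at [0.159, 0.604, 0.215] pointing down, gripper open.
Joint ranges: [-3.1, 3.1], [-0.84, 2.19], [0.05, 2.79], [-1.13, 4.28], [0.06, 2.93], [-2.69, 2.69]. Speed limits (rad/s): [2.22, 2.22, 2.79, 3.14, 3.14, 3.14].

INTERFACE

Orientations are given as a unit quaternion [w, x, y, z].
In Python, from plant import ctrl, optics gives the robot as it stands.
- The arm moves only by the tool move_arm, never from a script. Its argument "commands" is a list of rows, each a list of 4 numbers: the shift along the tool's x, y, z in m, then the turn about the tool's z in rad. In form: [[dx, dy, dz, twist], ...]. A call has 1 to 8 rows; each row shifts and turns the commanded pose from where the row before left it, along the tool's axes as they then stand; what a row does not reach is not made up. A row lasts 1/8 s, in which the tool goes at most 62.5 mm and 10.7 degrees, less where a joint would pass 70% of its speed; a pose out of reach is approached as far as the arm can. A call with a gripper value outside its range is refused whole. "jaw" is the closure, from -1 (fully open) to 1 (shut), set as the call begins (left out, the last holds). The fingers move at their own pace and stop on an object; the grip force is fixed at half the most. Time passes only in rows, so rows that do not move let the fingers close. It gives the time, the measured TCP pose, the force, the opening and the grip force at its end, in the units of the state.
- ctrl.observe(): the state, without advancing time (a new reading comes with each control period).
- optics.read_camera(name): name is "side" or "top" or "wrist"; returns the picture (480x640x3 uint8, red, green, blue); there is no depth.
- optics.calibration(name): a dict with "vfov" (degrees; the focal length in pixels is half the picture's height over the tangent of half this angle, whatever the lens; pixels are square), "cx", "cy" (the principal point, pixels), "dist" ([k1, k2, p1, p2, k3] as OpenCV has them; the pictures are not rectified), "position" and "orientation" of the camera in the world; the wrist camera has in their place "hand_eye" (4x4, takes a point from camera to tool coordinates, whose origin is the TCP and whose axes are the flange's). Camera axes: x right, y down, z forward; pixel columns grow to the right and rows downward; lengths in m; the calibration is good to about 2 mm. A picture is of the moment at which its call begins: read the wrist's pose just before it. calibration takes no time and is no camera call.
- ctrl.close_job(): hands the job in; it is judged then, once.
The state is a dict: "t": time; "joints": joint angles; "qvel": joint speeds; "joint_torque": joint torques, N m; "position": TCP position; "ee_rot": TCP orientation; "force": force on the tool from outside, world axes, zero at the start; "torque": the same for the moment, N m; "width": finger opening in m; "finger_force": force on a finger pad.
Only numpy, scipy, OpenCV 4.12 (cv2) and the standard library are available. Lean on these libraries where they do the work, as an engineer would, in place of code of your own. Each camera call takes 0.05 s, during which the arm holds its last target. There are 200 camera calls.

TASK

Secure the grey slide box to the bench: slide it over the worktop, without lifting it, so that the near leg of the fixed eye presses in the sprung gate of the hook on the box's end, then draw the box back until the leg sits snug in the rounded end of the hook with the gate sprung shut behind it, and prove the hold with a firm tug of about 10 N on the eye, beyond the drag of the box. Push the box with the fingertips (it is too wide to grip), never strain against the eye with 25 N, and leave the petri dish, the coverslip boxes and the tally counter where they are.

Things in the scene. Friction and masses are not known exactly. Their poses are not given: they have to be found in the camera images.
- slide_box: Closed grey slide box, body 95 (x -48..47) by 208 (y) by 39 mm high, about 0.6 kg, loose (sliding it takes 3 to 8 N), flat underside. Origin: centre of its underside. Upright walls; on the middle of the -x side a catch tab stands out 4 mm (y -15..15, z 23..35). A steel snap hook is fixed to its +y end, level, stock 10 mm thick, centre line 19 mm above the worktop, reaching to y 221 mm.
- hook_mouth (a point): Middle of the gate's face, on the +x side of the hook, 173 mm from the box's origin along its y and 19 mm along its x, 19 mm above the underside; same axes as the box. The leg enters here, moving along -x of the box; it passes if its y in the box's frame is 164 to 182 mm.
- hook_seat (a point): Centre of the eye's leg when it sits in the hook's rounded end: (0, 206, 19) mm in the box's frame, same axes. The hook in the box's frame (mm): flange x -23..23, y 104..108; bolt heads to y 114; shank x 0, y 108..137; back along x -18, y 153..195; rounded end, outer extreme y 221; nose at x 19 from y 202 back to its tip at y 188. It spans x -23..25.
- gate (a joint): Gate of the hook: dark steel bar 8 mm thick, 34 mm long, closing the mouth on the hook's +x side; upright hinge at (19, 150) mm in the box's frame, free end toward the nose. 0 is shut, up to 1.25 rad pressed into the hook; it cannot open outward. A light spring (0.5 to 1.5 N near the free end) shuts it once the leg has passed its free end toward the rounded end.
- anchor: Fixed bench anchor: aluminium plate 116 by 36 by 5 mm, bolt heads to 10 mm, with an upright steel staple (the eye), 8 mm round bar, 62 mm high. Origin: on the worktop under the near leg; its x runs to the far leg, 46 mm away; plate from x -35 to 81 mm, y -18 to 18 mm.
- eye_leg (a point): Centre of the near leg of the eye (8 mm round, upright), 19 mm above the worktop, the height of the hook. At the start it is on the gate's side of the hook (+x of the box) and farther along the box's +y than the mouth by 1 to 14 cm.
- petri_dish: Bystander: petri dish, 91 mm across, 15 mm high; origin under its centre.
- coverslip_box_white: Bystander: small white coverslip box, 32 by 54 by 15 mm; origin under its centre.
- coverslip_box_teal: Bystander: small coverslip box with a teal lid, 32 by 54 by 15 mm; origin under its centre.
- tally: Bystander: round hand tally counter, 71 by 50 by 26 mm; origin under its centre.

How it is judged:
On the way, in this order (a step that is already met when the one before it is completed fails the run):
1. the near leg of the eye has pressed the gate well in and is in the mouth of the hook (value of joint gate above 0.5 rad and horizontal distance between eye_leg and hook_mouth below 0.03 m), for 0.05 s.
2. with the leg in the rounded end and the gate shut, the hook is drawn against the eye with more than 5 N (y of eye_leg in the frame of hook_seat between -0.007 and 0.004 m and x of eye_leg in the frame of hook_seat between -0.013 and 0.013 m and value of joint gate below 0.1 rad and contact force between slide_box and anchor above 5 N), for 0.05 s.
At the end, for the whole second after the job is handed in: the near leg of the eye is inside the hook, in its rounded end (no more than 7 mm short of the seat along the box's y, within 13 mm across), the gate is shut (below 0.1 rad) and the box lies flat and at rest (y of eye_leg in the frame of hook_seat between -0.007 and 0.004 m and x of eye_leg in the frame of hook_seat between -0.013 and 0.013 m and value of joint gate below 0.1 rad and angle between slide_box's own z axis and vertical below 0.05 rad and linear speed of slide_box below 0.01 m/s); the robot touches nothing.
It fails at once if the box or its hook strains against the anchor with more than 25 N (contact force between slide_box and anchor above 25 N).
It fails at once if the box is lifted or tipped off the worktop (height (world z) of slide_box above 0.015 m or angle between slide_box's own z axis and vertical above 0.15 rad).
It fails at once if a bystander is moved by more than 3 cm (distance of any of petri_dish, coverslip_box_white, coverslip_box_teal, tally from where it was at the start of the episode above 0.03 m).
It also fails if it takes over 67 s, if anything falls off the work surface, if the arm or the gripper's body presses on something with over 40 N, if the wrist force passes 120 N, or if a joint passes its speed limit or range.

## Working session

There is one attempt and no reset: what is moved stays moved. The work goes in short steps, Python scripts to look and compute and a tool call to move; the robot and the scene stay as the last step left them, time stands still between calls to the robot, and variables do not carry over. Pictures are saved under pics/ and viewed, at most 13 in all, crops included, and the job is handed in when it is done.

Besides the shell and the picture viewer there is one more tool, called after "Call:" as name(argument=value, ...) on one line, values as JSON. move_arm: Moves the arm, as the interface text tells. Its arguments: {"type":"object","properties":{"commands":{"type":"array","items":{"type":"array","items":{"type":"number"}}},"jaw":{"type":"number"}},"required":["commands"]}

```bash
mkdir -p pics; ls; python3 - <<'E'
from plant import ctrl, optics
import cv2
for n in ("top","side"):
    im=optics.read_camera(n); cv2.imwrite(f"pics/{n}0.png",im[:,:,::-1])
    print(n,optics.calibration(n))
print(optics.calibration("wrist"))
s=ctrl.observe(); print(s, ctrl.tcp_to_grasp)
E
```

```text
pics
top {'vfov': 43.93200855585353, 'cx': 326.7143362132722, 'cy': 238.61013051681078, 'dist': array([-0.03236641,  0.        ,  0.        ,  0.        ,  0.        ]), 'position': array([0.38462056, 0.16943755, 1.1534813 ]), 'orientation': array([ 0.05327516, -0.69509542,  0.71502471, -0.05238105])}
side {'vfov': 51.33962770397772, 'cx': 316.8508806703984, 'cy': 242.78574298627782, 'dist': array([-0.07222287,  0.        ,  0.        ,  0.        ,  0.        ]), 'position': array([ 0.27143665, -0.62542022,  0.66113202]), 'orientation': array([-0.44265837,  0.88099021, -0.14827496,  0.07696981])}
{'vfov': 71.97815618057966, 'cx': 323.0965494206442, 'cy': 241.90801777567367, 'dist': array([-0.04723807,  0.        ,  0.        ,  0.        ,  0.        ]), 'hand_eye': array([[-9.09530701e-04, -9.69804023e-01, -2.43883844e-01,
         6.82112830e-02],
       [ 9.99999584e-01, -8.97117641e-04, -1.61970655e-04,
         1.14900750e-03],
       [-6.17127061e-05, -2.43883890e-01,  9.69804436e-01,
        -1.69821023e-01],
       [ 0.00000000e+00,  0.00000000e+00,  0.00000000e+00,
         1.00000000e+00]])}
{'t': 0.1, 'joints': array([ 1.20740165e+00,  4.91506643e-01,  1.55941317e+00, -1.04598214e-05,
        1.09169919e+00, -1.05603738e-01]), 'qvel': array([-6.04427175e-04,  6.51567141e-05, -3.61791055e-03,  1.37070938e-03,
        6.00476072e-04,  1.72031997e-03]), 'joint_torque': array([ 2.20753005e-03, -6.13621688e+01, -2.58603930e+01,  6.93941605e-02,
        4.70325525e-02, -6.31711532e-05]), 'position': array([0.15924231, 0.60413842, 0.21410712]), 'ee_rot': array([-1.14726305e-04,  1.28536443e-01,  9.91704653e-01, -5.00207531e-04]), 'force': array([ 0.49499446, -0.09147806, -0.439309  ]), 'torque': array([ 0.03677758, -0.00041152, -0.01135994]), 'finger_force': 0.0, 'width': 0.09516726061469911} 0.0188
```

View pics/top0.png

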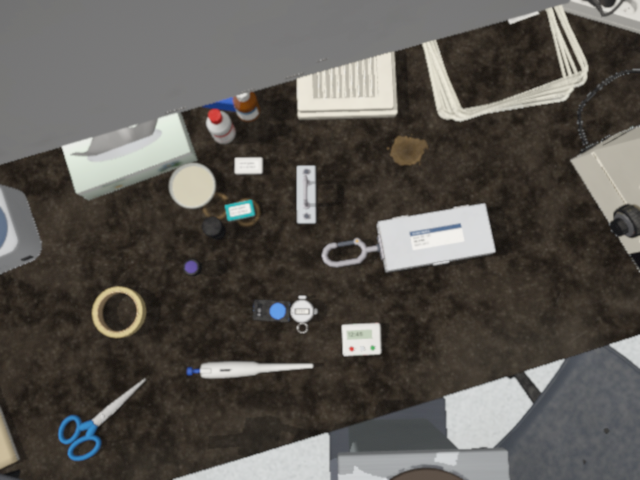

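View pics/side0.png

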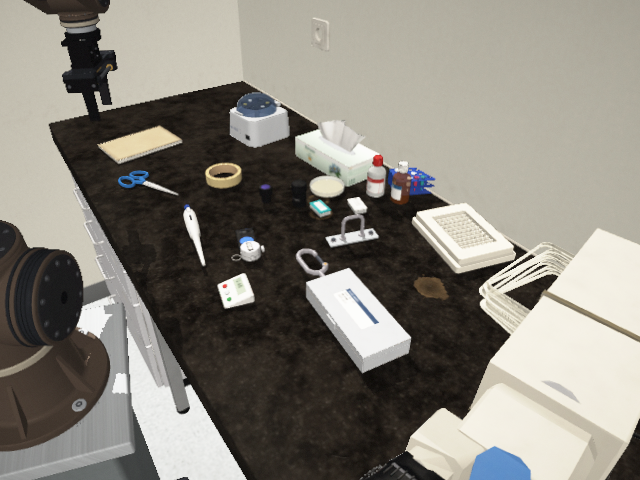

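The top view shows the box at about (436,238), with its hook reaching left to x≈322. The anchor plate is at (306,195), running up and down, and the tally is at (300,311). The side view shows the box at (357,318), the hook at (312,262) and the eye at (353,228). Next I'll measure.

```bash
cat > h.py <<'E'
import numpy as np, cv2
from plant import ctrl, optics
from scipy.spatial.transform import Rotation as R
def quat(q): return R.from_quat([q[1],q[2],q[3],q[0]]).as_matrix()
def cam(n, st=None):
    c=optics.calibration(n); f=240/np.tan(np.radians(c['vfov']/2))
    K=np.array([[f,0,c['cx']],[0,f,c['cy']],[0,0,1]])
    if n=='wrist':
        T=np.eye(4);T[:3,:3]=quat(st['ee_rot']);T[:3,3]=st['position'];T=T@c['hand_eye'];return K,c['dist'],T[:3,:3],T[:3,3]
    return K,c['dist'],quat(c['orientation']),np.array(c['position'])
def rays(c,px):
    K,d,Rm,p=c; u=cv2.undistortPoints(np.float64(px).reshape(-1,1,2),K,d).reshape(-1,2)
    return p,(Rm@np.c_[u,np.ones(len(u))].T).T
def plane(c,px,z):
    p,r=rays(c,px); return p+r*((z-p[2])/r[:,2])[:,None]
def two(c1,a,c2,b):
    p,r=rays(c1,[a]);q,s=rays(c2,[b]);r=r[0]/np.linalg.norm(r[0]);s=s[0]/np.linalg.norm(s[0])
    t=np.linalg.lstsq(np.c_[r,-s],q-p,rcond=None)[0];A=p+t[0]*r;B=q+t[1]*s
    return (A+B)/2,np.linalg.norm(A-B)
def proj(c,P):
    K,d,Rm,p=c; X=(np.atleast_2d(P)-p)@Rm
    return cv2.projectPoints(X,np.zeros(3),np.zeros(3),K,d)[0].reshape(-1,2)
E
python3 - <<'E'
from h import *
im=optics.read_camera('top'); c=cam('top'); sm=optics.read_camera('side'); cs=cam('side')
g=im.astype(int)
def blobs(im,roi,th):
    x0,y0,x1,y1=roi; m=np.zeros(im.shape[:2],np.uint8); m[y0:y1,x0:x1]=(im.min(2)[y0:y1,x0:x1]>th)*255
    m=cv2.morphologyEx(m,cv2.MORPH_OPEN,np.ones((3,3)))if th>100 else m
    cn,_=cv2.findContours(m,cv2.RETR_EXTERNAL,cv2.CHAIN_APPROX_NONE); return max(cn,key=cv2.contourArea)
for th in (110,140,170):
    k=blobs(im,(374,195,505,280),th); r=cv2.minAreaRect(k); b=cv2.boxPoints(r); P=plane(c,b,.039)
    print(th,'box',b.round(1).tolist(),P[:,:2].round(4).tolist(),P[:,:2].mean(0).round(4),[np.linalg.norm(P[i]-P[i-1]).round(4) for i in(0,1)])
a=blobs(im,(290,160,320,230),100); r=cv2.minAreaRect(a);b=cv2.boxPoints(r);P=plane(c,b,.005)
print('anchor',P[:,:2].round(4).tolist(),P[:,:2].mean(0).round(4),[np.linalg.norm(P[i]-P[i-1]).round(4) for i in(0,1)])
A=cv2.resize(im[150:290,285:505],None,fx=3.6,fy=3.6,interpolation=cv2.INTER_CUBIC)
cv2.imwrite('pics/topc.png',A[:,:,::-1])
B=cv2.resize(sm[195:375,270:430],None,fx=3.3,fy=3.3,interpolation=cv2.INTER_CUBIC); cv2.imwrite('pics/sidec.png',B[:,:,::-1])
E
```

```text
110 box [[374.29998779296875, 219.5], [487.1000061035156, 201.0], [496.0, 254.8000030517578], [383.1000061035156, 273.29998779296875]] [[0.5867, 0.0769], [0.6165, -0.1407], [0.5125, -0.1503], [0.4836, 0.0644]] [ 0.5498 -0.0374] [np.float64(0.1038), np.float64(0.2196)]
140 box [[374.79998779296875, 220.39999389648438], [486.3999938964844, 201.5], [495.3999938964844, 254.3000030517578], [383.79998779296875, 273.20001220703125]] [[0.5849, 0.076], [0.6157, -0.1393], [0.5136, -0.1493], [0.4838, 0.0632]] [ 0.5495 -0.0374] [np.float64(0.1019), np.float64(0.2174)]
170 box [[375.70001220703125, 220.5], [486.0, 201.6999969482422], [494.79998779296875, 253.6999969482422], [384.5, 272.3999938964844]] [[0.5848, 0.0744], [0.6152, -0.1384], [0.5146, -0.1483], [0.4852, 0.0618]] [ 0.55   -0.0376] [np.float64(0.1004), np.float64(0.2149)]
anchor [[0.7075, 0.2254], [0.7064, 0.1876], [0.5893, 0.1905], [0.5903, 0.2278]] [0.6484 0.2078] [np.float64(0.1172), np.float64(0.0378)]
```

View pics/topc.png

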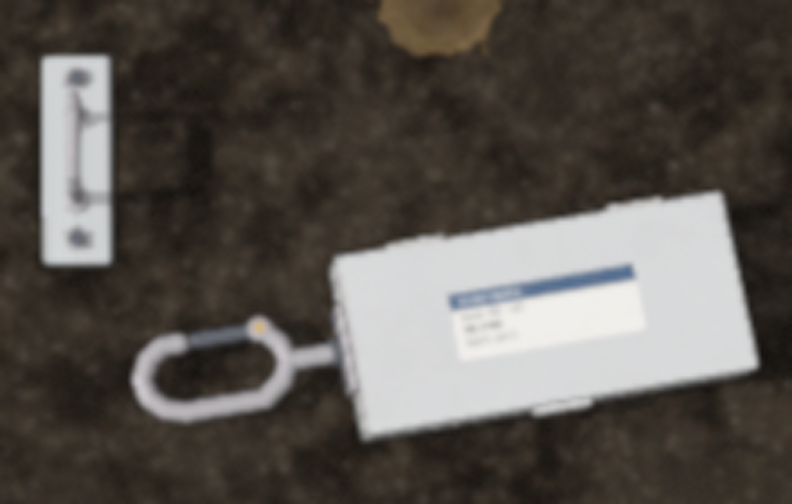

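View pics/sidec.png

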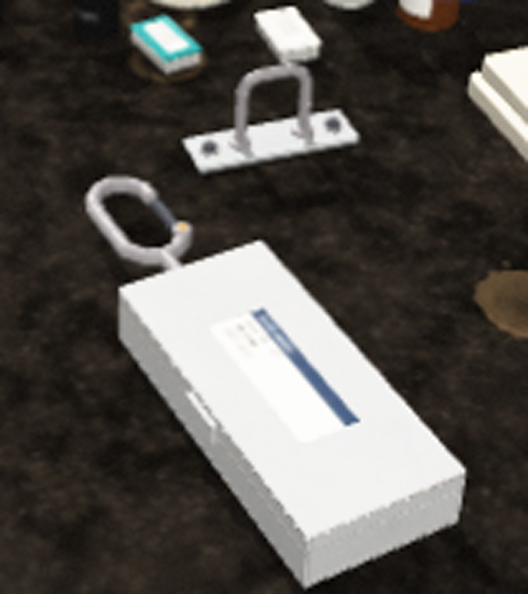

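```bash
python3 - <<'E'
from h import *
c=cam('top');cs=cam('side')
T=np.array([(332,256),(722,192),(757,368),(365,438)])/3.6+[285,150]
S=np.array([(262,241),(466,472),(307,540),(120,290)])/3.3+[270,195]
P=[]
for t,s in zip(T,S):
    p,e=two(c,t,cs,s);P.append(p);print(p.round(4),round(e,4))
for n,t,s in [('hookend L',(133,375),(88,190)),('hinge',(259,326),(184,228)),('legbase',(78,203),(243,147)),('platenear L',(42,265),(184,141)),('plate near R',(112,265),(203,171)),('plate far R',(111,56),(358,140))]:
    p,e=two(c,np.array(t)/3.6+[285,150],cs,np.array(s)/3.3+[270,195]);print(n,p.round(4),round(e,4))
Q=plane(c,T,.039)[:,:2];Q2=plane(cs,S,.039)[:,:2]
for q in(Q,Q2):
    y=(q[0]+q[3]-q[1]-q[2])/2; y2=np.arctan2(*( (q[0]+q[1]-q[2]-q[3])[::-1]))
    ctr=q.mean(0); a=np.arctan2(-y[0],y[1]); Rm=np.array([[np.cos(a),-np.sin(a)],[np.sin(a),np.cos(a)]])
    print('ctr',ctr.round(4),'len',np.linalg.norm(y).round(4),np.linalg.norm((q[0]+q[1]-q[2]-q[3])/2).round(4),'yaw',np.degrees(a).round(2),np.degrees(y2).round(2))
    o=ctr+Rm@[0.0005,0]
    L=np.array([.6254,.2084]); print('leg in box',(Rm.T@(L-o)).round(4))
    for n,v in [('hinge',(19,150)),('end',(0,221)),('mouth',(19,173))]:
        w=o+Rm@(np.array(v)/1000); print(n,w.round(4),((proj(c,[*w,.022])[0]-[285,150])*3.6).round(0))
print('leg at z=.005,.019 proj',[((proj(c,[.6254,.2084,z])[0]-[285,150])*3.6).round(0) for z in(.005,.062)])
# bystanders
im=optics.read_camera('top')
for n,px in [('petri',(193,186)),('white',(249,166)),('teal',(240,210)),('tally',(302,311)),('tally far',(302,335)),('timer',(361,340)),('timerR',(382,322)),('timerL',(341,325)),('blue',(271,311))]:
    print(n,plane(c,[px],.02)[0].round(3))
E
```

```text
[0.5848 0.0709 0.0343] 0.0009
[ 0.6122 -0.1376  0.0377] 0.0005
[ 0.5182 -0.1503  0.0361] 0.0008
[0.4891 0.0572 0.0337] 0.0042
hookend L [0.5185 0.1801 0.0115] 0.0164
hinge [0.5499 0.1105 0.0232] 0.0007
legbase [6.259e-01 2.057e-01 3.000e-04] 0.004
platenear L [ 0.5915  0.2264 -0.0006] 0.0028
plate near R [0.5904 0.188  0.0014] 0.0036
plate far R [0.7055 0.1862 0.0016] 0.0015
ctr [ 0.5499 -0.0393] len 0.2103 0.0966 yaw 8.14 7.53
leg in box [0.1093 0.2345]
hinge [0.548 0.112] [256. 329.]
end [0.5191 0.1796] [131. 387.]
mouth [0.5447 0.1348] [214. 336.]
ctr [ 0.5502 -0.0436] len 0.206 0.0947 yaw 7.86 8.64
leg in box [0.1084 0.2393]
hinge [0.549  0.1077] [264. 327.]
end [0.5205 0.1754] [139. 384.]
mouth [0.5459 0.1305] [222. 334.]
leg at z=.005,.019 proj [array([ 74., 199.]), array([ 69., 176.])]
petri [0.667 0.427 0.02 ]
white [0.704 0.317 0.02 ]
teal [0.616 0.335 0.02 ]
tally [0.418 0.219 0.02 ]
tally far [0.373 0.22  0.02 ]
timer [0.361 0.109 0.02 ]
timerR [0.393 0.069 0.02 ]
timerL [0.39  0.146 0.02 ]
blue [0.42  0.278 0.02 ]
```

Triangulation gives box centre ≈ (0.550, -0.041) with yaw ≈ 8°. The top edges come out at 34–38 mm (39 expected), the hinge at z 23 mm, and the near leg at (0.625, 0.207). In the box frame the leg is at about (109, 236) mm, so the box needs about +63 mm in y, then about +109 mm in x. I'll turn the tool so its x lies along box +y.

Call:
move_arm(commands=[[0,0,0,0.168],[0,0,0,0.168],[0,0,0,0.168],[0,0,0,0.168],[0,0,0,0.168],[0,0,0,0.168],[0,0,0,0.165]], jaw=-0.3)

```text
t: 1.12
position: [0.1593, 0.6043, 0.2145]
ee_rot: [0.0, 0.658, 0.753, -0.0]
force: [0.3, -0.5, -0.1]
width: 0.0621
finger_force: 0.0
```

Call:
move_arm(commands=[[0,0.06,0,0],[0,0.06,0,0],[0,0.06,0,0],[0,0.06,0,0],[0,0.06,0,0],[-0.06,0,0,0],[-0.06,0,0,0],[-0.06,0,0,0]])

```text
t: 2.12
position: [0.4816, 0.4661, 0.2141]
ee_rot: [-0.0, 0.656, 0.755, -0.0]
force: [2.0, 0.7, 2.2]
width: 0.0619
finger_force: 0.0
```

Call:
move_arm(commands=[[-0.06,0,0,0],[-0.06,0,0,0],[-0.06,0,0,0],[-0.06,0,0,0],[-0.06,0,0,0],[-0.06,0,0,0],[-0.06,0,0,0],[-0.06,0,0,0]])

```text
t: 3.12
position: [0.5485, -0.0093, 0.2147]
ee_rot: [0.0, 0.656, 0.755, 0.0]
force: [-0.1, 0.2, -0.1]
width: 0.0617
finger_force: 0.0
```

Call:
move_arm(commands=[[-0.06,0,0,0],[-0.06,0,0,0],[-0.06,0,0,0],[0,0,0,0]])

```text
t: 3.62
position: [0.5736, -0.1892, 0.214]
ee_rot: [0.0, 0.658, 0.753, -0.0]
force: [-0.8, 1.0, -0.1]
width: 0.0617
finger_force: 0.0
```

Call:
move_arm(commands=[[0,0,0.055,0],[0,0,0.055,0],[0,0,0.05,0],[0,0,0.03,0],[0,0,0.012,0],[0.01,0,0,0],[0.01,0,0,0],[0,0,0,0]])

```text
t: 4.62
position: [0.5712, -0.1648, 0.0138]
ee_rot: [0.001, 0.655, 0.755, 0.0]
force: [-0.9, -0.6, 0.2]
width: 0.0621
finger_force: 0.0
```

Call:
move_arm(commands=[[0.01,0,0,0],[0.008,0,0,0],[0.008,0,0,0],[0.008,0,0,0],[0.008,0,0,0],[0.008,0,0,0],[0.008,0,0,0],[0.008,0,0,0]])

```text
t: 5.62
position: [0.5623, -0.1006, 0.0133]
ee_rot: [0.001, 0.656, 0.755, 0.0]
force: [0.7, -6.2, 4.0]
width: 0.062
finger_force: 3.1
```

```bash
cat >> h.py <<'E'
def orange(im,z,c):
    hsv=cv2.cvtColor(im,cv2.COLOR_RGB2HSV); m=cv2.inRange(hsv,(8,90,120),(28,255,255)); m[:,:250]=0;m[:,460:]=0;m[:150]=0;m[290:]=0
    n,_,st,ct=cv2.connectedComponentsWithStats(m); return [(st[i,4],ct[i].round(1).tolist(),plane(c,[ct[i]],z)[0].round(4)[:2].tolist()) for i in range(1,n) if st[i,4]>2]
E
python3 - <<'E'
from h import *
im=optics.read_camera('top');c=cam('top')
print(orange(im,.024,c))
A=cv2.resize(im[150:290,285:505],None,fx=3.6,fy=3.6,interpolation=cv2.INTER_CUBIC)
cv2.imwrite('pics/topd.png',A[:,:,::-1]); print(ctrl.observe()['force'])
E
```

```text
[(np.int32(3), [417.7, 158.7], [0.7082, -0.0142])]
[ 0.11804468 -1.63546855  2.87250807]
```

View pics/topd.png

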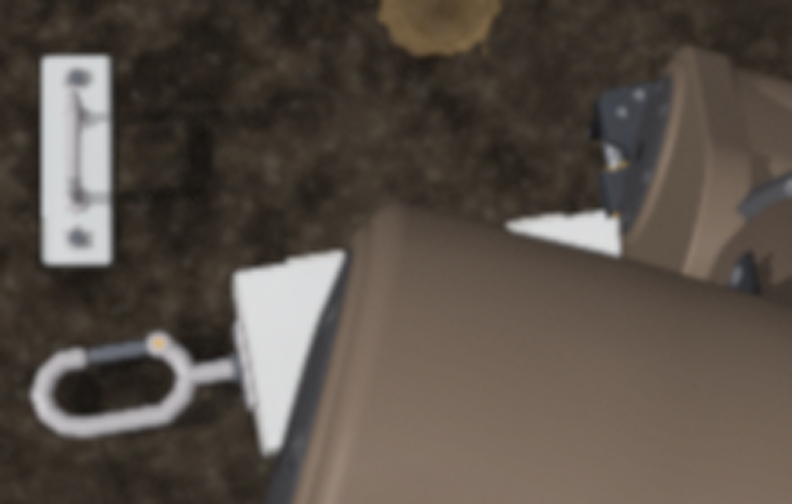

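The arm hides the middle of the box. The hinge dot is now at crop (158,343), the end corners are at (235,271) and (268,454), and the slope of the end face is unchanged.

```bash
python3 - <<'E'
from h import *
c=cam('top')
f=lambda a,z:plane(c,[np.array(a)/3.6+[285,150]],z)[0][:2]
L=np.array([.6256,.2075])
for nm,h,a,b in (('start',(259,326),(332,256),(365,438)),('now',(158,343),(235,271),(268,454))):
    H=f(h,.024);A=f(a,.039);B=f(b,.039);x=A-B;yaw=np.arctan2(x[1],x[0])
    R2=np.array([[np.cos(yaw),-np.sin(yaw)],[np.sin(yaw),np.cos(yaw)]])
    for y in (yaw,np.radians(7.8)):
        R2=np.array([[np.cos(y),-np.sin(y)],[np.sin(y),np.cos(y)]])
        print(nm,H.round(4),np.degrees(y).round(1),'leg from hinge',((R2.T@(L-H))*1000+[19,150]).round(1),'from end',((R2.T@(L-(A+B)/2))*1000+[0,104]).round(1), np.linalg.norm(x).round(4))
E
```

```text
start [0.5494 0.1106] 7.8 leg from hinge [107.7 235.6] from end [109.1 233. ] 0.0978
start [0.5494 0.1106] 7.8 leg from hinge [107.7 235.7] from end [109.1 233. ] 0.0978
now [0.5418 0.1647] 8.1 leg from hinge [108.  180.5] from end [109.3 180.7] 0.0982
now [0.5418 0.1647] 7.8 leg from hinge [107.9 181.1] from end [108.8 181.4] 0.0982
```

Call:
move_arm(commands=[[0.004,0,0,0],[0.004,0,0,0],[0,0,0,0],[-0.02,0,0,0],[-0.02,0,0,0],[0,0,-0.05,0],[0,0,-0.05,0]])

```text
t: 6.55
position: [0.5657, -0.1336, 0.1132]
ee_rot: [-0.001, 0.657, 0.754, -0.0]
force: [0.9, -0.3, 0.4]
width: 0.0618
finger_force: 0.0
```

Call:
move_arm(commands=[[0,-0.05,0,0],[0,-0.043,0,0],[0.055,0,0,0],[0.055,0,0,0],[0.055,0,0,0],[0,0,0,0.157],[0,0,0,0.157],[0,0,0,0.157]], jaw=-1)

```text
t: 7.55
position: [0.4513, 0.0175, 0.1126]
ee_rot: [-0.0, 0.816, 0.579, -0.0]
force: [0.5, -0.6, 0.9]
width: 0.0952
finger_force: 0.0
```

Call:
move_arm(commands=[[0,0,0,0.157],[0,0,0,0.157],[0,0,0,0.157],[0,0,0,0.157],[0,0,0,0.157],[0,0,0,0.157],[0,0,0,0.157],[0,0,0,0]])

```text
t: 8.55
position: [0.4512, 0.0175, 0.1126]
ee_rot: [-0.0, 0.998, 0.07, -0.0]
force: [-0.4, -0.3, 1.1]
width: 0.0948
finger_force: 0.0
```

```bash
python3 - <<'E'
from h import *
im=optics.read_camera('top');c=cam('top')
print(orange(im,.024,c)); s=ctrl.observe(); print(s['position'],s['joints'],s['t'])
A=cv2.resize(im[150:290,265:485],None,fx=3.6,fy=3.6,interpolation=cv2.INTER_CUBIC)
cv2.imwrite('pics/tope.png',A[:,:,::-1])
E
```

```text
[(np.int32(3), [417.7, 158.7], [0.7082, -0.0142])]
[0.45114623 0.01759919 0.11254974] [-1.07562564e-01  4.03229461e-01  2.08255245e+00  1.83353013e-04
  6.56086347e-01  1.31980303e+00] 8.6
```

View pics/tope.png

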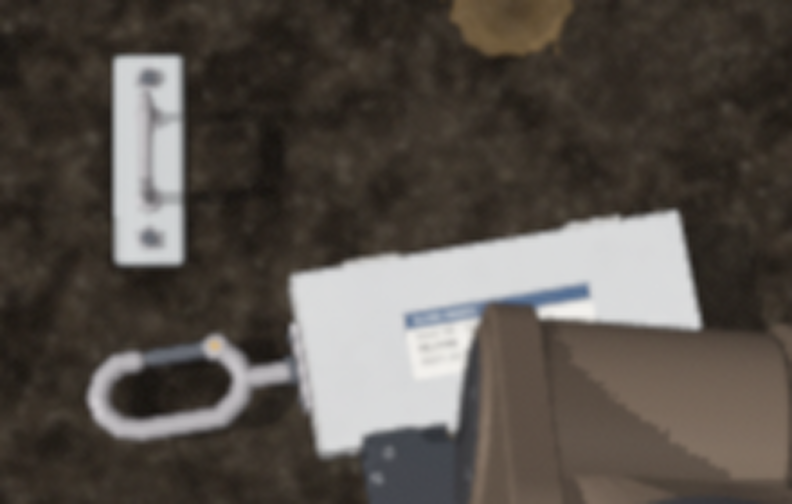

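The hinge is at crop (214,345), the end corners at (291,274) and (321,457), and the right corner at (679,211). Box and anchor are clear of the gripper.

```bash
python3 - <<'E'
from h import *
c=cam('top')
f=lambda a,z:plane(c,[np.array(a)/3.6+[265,150]],z)[0][:2]
L=np.array([.6256,.2075]); s=ctrl.observe()['position'][:2]
H=f((214,345),.024);A=f((291,274),.039);B=f((321,457),.039);C=f((679,211),.039)
y=A-C; print('yaw side',np.degrees(np.arctan2(-y[0],y[1])),'yaw end',np.degrees(np.arctan2(*(A-B)[::-1])),np.linalg.norm(y))
a=np.radians(7.8);R2=np.array([[np.cos(a),-np.sin(a)],[np.sin(a),np.cos(a)]])
print('leg h',((R2.T@(L-H))*1000+[19,150]).round(1),'leg end',((R2.T@(L-(A+B)/2))*1000+[0,104]).round(1))
print('tool',((R2.T@(s-H))*1000+[19,150]).round(1))
E
```

```text
yaw side 7.7178740360457985 yaw end 7.308608722097843 0.20883252229987728
leg h [107.5 172.5] leg end [108.9 172.1]
tool [-91.1   8. ]
```

Call:
move_arm(commands=[[0,-0.01,0.05,0],[0,0,0.04,0],[0,0,0.009,0],[0.01,0,0,0],[0.01,0,0,0],[0.01,0,0,0],[0.008,0,0,0],[0.008,0,0,0]])

```text
t: 9.6
position: [0.4942, 0.0349, 0.0141]
ee_rot: [-0.0, 0.998, 0.07, -0.001]
force: [-6.8, -0.9, 6.3]
width: 0.0948
finger_force: 3.5
```

Call:
move_arm(commands=[[0.008,0,0,0],[0.008,0,0,0],[0.008,0,0,0],[0.008,0,0,0],[0.008,0,0,0],[0.008,0,0,0],[0.008,0,0,0],[0.008,0,0,0]])

```text
t: 10.6
position: [0.5578, 0.0438, 0.0141]
ee_rot: [-0.0, 0.998, 0.07, -0.001]
force: [-6.9, -0.6, 3.9]
width: 0.0949
finger_force: 3.1
```

```bash
python3 - <<'E'
from h import *
im=optics.read_camera('top')
A=cv2.resize(im[150:290,265:485],None,fx=3.6,fy=3.6,interpolation=cv2.INTER_CUBIC)
cv2.imwrite('pics/topf.png',A[:,:,::-1]); s=ctrl.observe(); print(s['force'],s['position'],s['t'])
E
```

```text
[-2.04748137  0.44058411  0.41682357] [0.55910698 0.04389602 0.01409509] 10.65
```

View pics/topf.png

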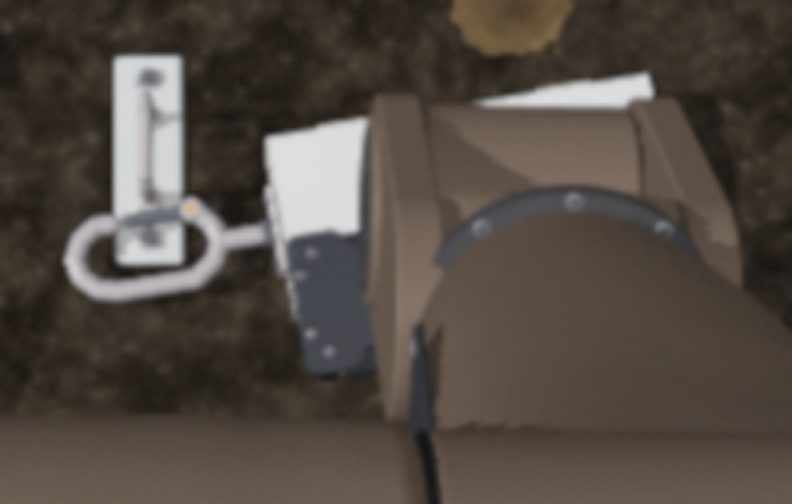

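Hinge at crop (190,208), yaw unchanged. The leg is now about 34 mm in front of the hook's centre line at y≈170 mm, close to touching the gate. I'll press it in gently.

Call:
move_arm(commands=[[0.005,0.0005,0,0],[0.005,0.0005,0,0],[0.005,0.0005,0,0],[0.005,0.0005,0,0],[0.004,0,0,0],[0.004,0,0,0],[0,0,0,0]])

```text
t: 11.52
position: [0.5861, 0.0457, 0.0139]
ee_rot: [-0.0, 0.998, 0.071, -0.001]
force: [-4.5, -0.7, 3.6]
width: 0.0954
finger_force: 2.3
```

```bash
python3 - <<'E'
from h import *
im=optics.read_camera('top'); w=optics.read_camera('side')
A=cv2.resize(im[150:250,265:385],None,fx=5,fy=5,interpolation=cv2.INTER_CUBIC)
cv2.imwrite('pics/topg.png',A[:,:,::-1]); s=ctrl.observe(); print(s['force'],s['position'],s['t'])
E
```

```text
[-5.11508285 -0.33483152  4.31238886] [0.5860611  0.04571027 0.01386791] 11.625
```

View pics/topg.png

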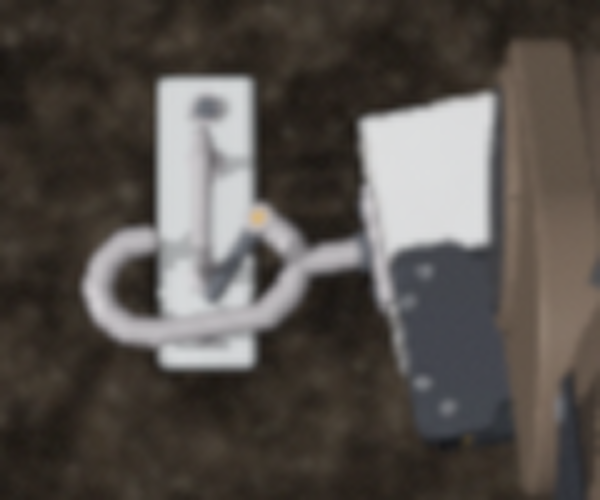

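The gate is pressed well in by the leg (hinge (258,216), leg ≈ (206,274), gate about 50°). The leg is at about (0, 173) mm in the box frame. Next I'll back off, lift, turn back and go to the hook end of the box.

Call:
move_arm(commands=[[-0.01,0,0,0],[-0.02,0,0,0],[0,0,-0.05,0],[0,0,-0.05,0],[0,0,0,-0.157],[0,0,0,-0.157],[0,0,0,-0.157],[0,0,0,-0.157]])

```text
t: 12.62
position: [0.5567, 0.0413, 0.1137]
ee_rot: [0.0, 0.926, 0.377, 0.001]
force: [0.4, -0.4, 0.4]
width: 0.0952
finger_force: 0.0
```

Call:
move_arm(commands=[[0,0,0,-0.157],[0,0,0,-0.157],[0,0,0,-0.157],[0,0,0,-0.157],[0,0,0,-0.157],[0,0,0,-0.157],[0,0,0,0]], jaw=-0.3)

```text
t: 13.5
position: [0.5567, 0.0414, 0.1137]
ee_rot: [0.0, 0.656, 0.754, 0.0]
force: [0.7, 0.4, -0.5]
width: 0.0618
finger_force: 0.0
```

Call:
move_arm(commands=[[0.052,0,0,0],[0.052,0,0,0],[0,0.045,0,0],[0,0.046,0,0],[0,0,0,0]])

```text
t: 14.12
position: [0.6344, 0.1574, 0.1131]
ee_rot: [0.001, 0.657, 0.754, 0.001]
force: [-1.8, 0.2, -0.2]
width: 0.0616
finger_force: 0.0
```

```bash
python3 - <<'E'
from h import *
s=ctrl.observe(); im=optics.read_camera('wrist'); cv2.imwrite('pics/w.png',im[:,:,::-1]); print(s['position'],s['ee_rot'],s['t'])
c=cam('wrist',s); a=np.radians(7.8);R2=np.array([[np.cos(a),-np.sin(a)],[np.sin(a),np.cos(a)]]); o=np.array([.6256,.2075])-R2@[0,.173]
for x,y,z in ((-48,104,39),(47,104,39),(0,173,62),(-23,108,20),(23,108,20),(0,137,24),(19,150,24)): print((x,y,z),proj(c,[*(o+R2@(np.array([x,y])/1000)),z/1000])[0].round(0))
for x in(-31,31): print('finger',proj(c,[*(s['position'][:2]+R2@[x/1000,-.01]),s['position'][2]])[0].round(0))
print('tool in box',(R2.T@(s['position'][:2]-o)*1000).round(1))
E
```

```text
[0.63444133 0.1574028  0.11314113] [5.34676527e-04 6.57422614e-01 7.53521539e-01 7.15060891e-04] 14.125
(-48, 104, 39) [259. 274.]
(47, 104, 39) [380. 274.]
(0, 173, 62) [319. 188.]
(-23, 108, 20) [293. 262.]
(23, 108, 20) [348. 262.]
(0, 137, 24) [320. 229.]
(19, 150, 24) [344. 213.]
finger [267. 305.]
finger [378. 305.]
tool in box [  2.  122.2]
```

View pics/w.png

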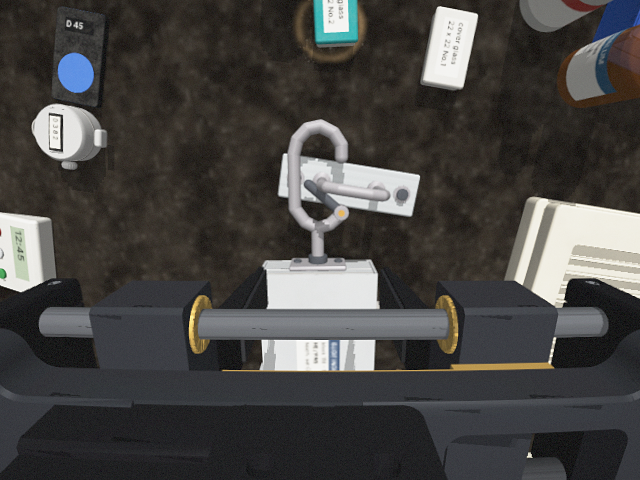

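The wrist view confirms it: the leg is inside the hook against the pressed-in gate (hinge at (342,213), predicted (344,213)), and the flange and box end sit where expected at row ≈ 262–270. I'll lower the fingers on either side of the flange and draw back.

Call:
move_arm(commands=[[0,-0.002,0.05,0],[0,0,0.04,0],[0,0,0.009,0],[-0.004,0,0,0],[-0.004,0,0,0],[-0.005,0,0,0],[-0.005,0,0,0],[-0.005,0,0,0]])

```text
t: 15.18
position: [0.6342, 0.1345, 0.0163]
ee_rot: [0.001, 0.656, 0.755, 0.001]
force: [-1.7, 5.8, 3.7]
width: 0.0621
finger_force: 2.8
```

Call:
move_arm(commands=[[-0.004,0,0,0],[-0.004,0,0,0],[-0.003,0,0,0],[-0.002,0,0,0]])

```text
t: 15.68
position: [0.6361, 0.1216, 0.0163]
ee_rot: [0.001, 0.656, 0.755, 0.001]
force: [-1.1, 6.5, 4.8]
width: 0.0619
finger_force: 3.2
```

```bash
python3 - <<'E'
from h import *
s=ctrl.observe(); im=optics.read_camera('wrist'); A=cv2.resize(im[80:300,220:460],None,fx=2.5,fy=2.5);cv2.imwrite('pics/w2.png',A[:,:,::-1]); print(s['position'],s['force'],s['t'])
E
```

```text
[0.63610576 0.12161512 0.01634805] [-1.10661357  6.50044916  4.84231921] 15.675
```

View pics/w2.png

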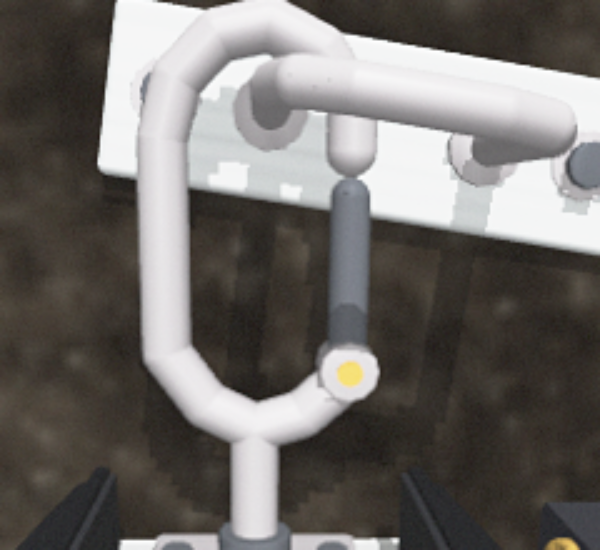

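The gate has shut behind the leg and the leg is a few mm short of the rounded end. I'll draw the rest in slowly.

Call:
move_arm(commands=[[-0.002,0,0,0],[-0.001,0,0,0],[-0.001,0,0,0],[0,0,0,0]])

```text
t: 16.23
position: [0.6367, 0.1177, 0.0163]
ee_rot: [0.001, 0.656, 0.755, 0.001]
force: [-0.1, 4.7, 4.3]
width: 0.0621
finger_force: 2.7
```

Call:
move_arm(commands=[[-0.001,0,0,0],[-0.001,0,0,0]])

```text
t: 16.48
position: [0.6368, 0.1168, 0.0164]
ee_rot: [0.0, 0.656, 0.755, 0.002]
force: [-3.8, 17.2, 3.7]
width: 0.0618
finger_force: 8.6
```

Call:
move_arm(commands=[[-0.001,0,0,0],[0,0,0,0]])

```text
t: 16.73
position: [0.6367, 0.1166, 0.0163]
ee_rot: [-0.0, 0.656, 0.755, 0.002]
force: [-2.9, 18.6, 5.1]
width: 0.0618
finger_force: 9.3
```

There is about 18 N at the wrist, less about 6 N of drag, so about 12 N on the eye, held for 0.25 s with no slip. I'll release.

Call:
move_arm(commands=[[0.002,0,0,0],[0.003,0,0,0],[0.004,0,0,0],[0,0,-0.05,0],[0,0,-0.05,0],[0,0,0,0]])

```text
t: 17.48
position: [0.6368, 0.1232, 0.1186]
ee_rot: [0.002, 0.656, 0.755, 0.002]
force: [-0.2, 0.1, -0.5]
width: 0.0619
finger_force: 0.0
```

```bash
python3 - <<'E'
from h import *
s=ctrl.observe(); im=optics.read_camera('wrist'); A=cv2.resize(im[80:300,220:460],None,fx=2.5,fy=2.5);cv2.imwrite('pics/w3.png',A[:,:,::-1]); print(s['position'],s['force'],s['t'])
E
```

```text
[0.63682903 0.12322652 0.11861017] [-0.19163327  0.07190057 -0.50722185] 17.475
```

View pics/w3.png

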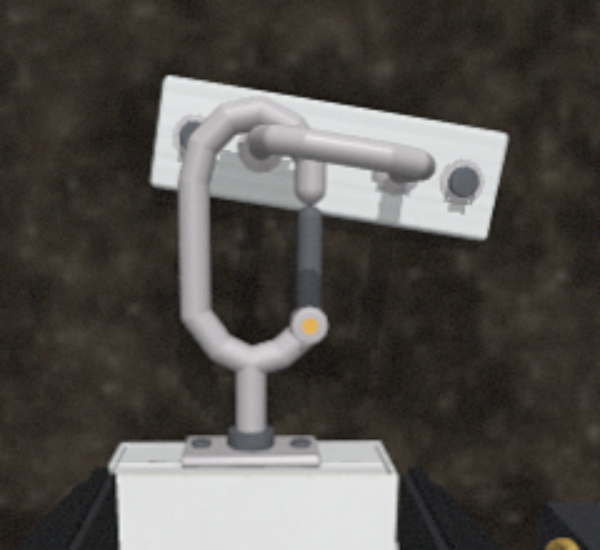

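The leg sits in the rounded end (crop ≈ (258,140), against the bow), the gate is shut in line with the nose, and the arm is clear with no contact force. I'm handing the job in.

```bash
python3 -c "
from plant import ctrl
print(ctrl.close_job())"
```

```text
the job is handed in; nothing more can be done
None
```

The slide box is hooked on the eye with the gate shut behind the leg, it held a tug of about 12 N on the eye (estimated from wrist force minus drag), and the job is handed in; the judge's verdict was not shown.

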